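# Clamp a flat bar to the set spring tension in a bench hold-down

### The job

Slide the loose dark flat bar lengthwise into the nest of the small blue and grey spring hold-down, under the screw foot, until you feel its end touch the brass end stop, and leave it lying there. Then turn the black knob clockwise to clamp the bar until the gauge needle stands at the green mark, and let go. Push only gently against the stop, never let the needle run into the red sector past the mark, and leave the other things on the bench where they are.

Things in the scene. Friction and masses are not known exactly. Their poses are not given: they have to be found in the camera images.
- flat_bar: Loose dark steel flat bar, 30 x 100 x 6 mm, about 0.14 kg, lying flat. Origin at the centre of its underside; its y axis runs along its length, its x axis across its width. To be gripped across its 30 mm width near the end that stays outside.
- holddown: Blue and grey spring hold-down fixed on the bench. Origin on the bench right below the screw axis; x = direction in which the bar is slid in, y to the side of the gauge, z up. Base x -46..79, y -42..42 mm, 10 high. Blue column x 49..71 mm; blue arm over the nest x -14..71, y -15..15, z 43..53 mm, collar to z 57. Gauge of 96 mm diameter at x 0, y 98 mm, facing up, all below z 55 mm.
- nest (a point): Middle of the nest floor at the end stop's face, 26 mm above the bench; axes as the hold-down's. Floor: sprung platform, x -72..6 mm from here, 46 mm wide, yields down up to 6 mm, 4 N per mm after about 2 N preload. Side guides 8 mm high, 34 mm apart, x -44..5 mm from here, flared in front to x -62 mm. Bar home: its centre 50 mm before this point; 28 mm stick out in front of the floor.
- end_stop: Brass end stop of the nest, 10 mm high, 40 mm wide, 6 mm thick, rigid on the sprung platform; its front face is at x = +30 mm in the hold-down's frame. Its origin coincides with that of the hold-down, not with the stop itself. The bar must be felt to touch it (1 N is enough), with no more than 20 N.
- foot: Steel screw foot with a brass swivel pad, 18 mm in diameter, on the screw axis; it goes down 2.5 mm for each rad of the knob. With the knob at 0 the pad is 10 to 12 mm above the nest floor (4 to 6 mm above a 6 mm bar): the pad's setting differs each time, so the knob angle at which it touches is not known. Origin on the screw axis, at bench height when the knob is at 0.
- knob_grip (a point): Point on the knob's axis, 78 mm above the bench, right above the hold-down's origin: height at which to grip the knob. The knob is black, round, ribbed, 36 mm in diameter, from z = 60.5 to 83.5 mm, with a white line on top. It does not rise or sink as it turns.
- knob (a joint): Turn of the knob in rad, positive clockwise seen from above, 0 (fully up) to 4.6. The knob stays where it is left; it takes about 0.07 to 0.12 N m to turn.
- needle (a joint): Black gauge needle in rad: deflection of the sprung platform, 0.3 rad for each mm. 0 = unloaded (left end of the scale), growing clockwise. The bar's own weight does not move it. Once the pad presses on the bar the needle goes up about 0.75 rad for each rad of the knob.
- mark (a joint): Green mark on the gauge in rad, on the same scale as the needle (the needle stands at the mark when both read the same). Already set, between 0.6 and 1.15, and not to be changed. A red sector begins 0.4 rad past it.
- needle_tip (a point): Tip of the needle, 36 mm from the gauge's centre; its x axis points outward along the needle, its y axis counter-clockwise.
- mark_tip (a point): Point on the green mark, 36 mm from the gauge's centre, where the tip of the needle shall be; its x axis points outward, its y axis counter-clockwise (a needle short of the mark lies to +y).
- try_square: Bystander: small square with a black stock and steel blade, 123 x 76 x 16 mm, lying. Origin at the centre of its underside.
- tip_box: Bystander: small orange box with a dark lid, 44 x 64 x 26 mm. Origin at the centre of its underside.
- pliers: Bystander: pliers with red handles, 55 x 177 x 14 mm, lying. Origin at the centre of the underside.

How it is judged:
By the outcome, as a careful person would: the job done as asked, in the order asked, and still so for the second after the job is handed in, with the robot touching nothing.
It also fails if it takes over 67 s, if anything falls off the work surface, if the arm or the gripper's body presses on something with over 40 N, if the wrist force passes 120 N, or if a joint passes its speed limit or range.

### The arm

A 6-joint arm with a two-finger parallel gripper is mounted at the origin on a cart in front of the work surface, level with it; the furniture and walls round the work are solid. World frame = base frame: x ahead of the robot, y to its left, z up, the work surface at z = 0. Lengths are in m, angles in rad, forces in N, time in s.
With the tool pointing down it reaches from about 0.3 to 0.775 m from the base axis. Payload 14.6 kg.
Tool frame: the origin (TCP) lies at the very end of the fingers, on their centre line; the grasp point (between the pads) lies arm.tcp_to_grasp behind it (arm.tcp_to_grasp is the distance from the TCP to the grasp point, in m); z points along the fingers, x is the direction in which the jaws open and shut, and the axes are right-handed (so a half turn about z gives the same grasp; the last joint's range is limited). The gripper opens to 94 mm and grips with 3 to 60 N. Pads are 16 mm wide; open, the fingers measure 119 mm over their backs; the gripper's body (75 mm by 177 mm) begins 78 mm behind the grasp point.
Start: joints at [1.241, 0.3, 1.521, -0, 1.321, -0.067], TCP at [0.143, 0.531, 0.205] pointing down, gripper open.
Joint ranges: [-3.03, 3.03], [-0.79, 2.21], [0.23, 2.52], [-1.04, 4.18], [0, 3.07], [-2.55, 2.55]. Speed limits (rad/s): [2.22, 2.22, 2.57, 3.14, 3.14, 3.14].

### API

Orientations are given as a rotation vector (axis times angle).
In Python, from rig import arm gives the robot as it stands. The module is installed in compiled form; this text tells all that it offers.
- The arm moves only by the shell command python3 -m jog 'ROWS' [OPENING]. ROWS is text: rows parted by semicolons, each of 4 numbers parted by spaces: the shift along the tool's x, y, z each as a share of 40 mm, from -1 to 1, then the turn about the tool's z as a share of 0.1 rad, from -1 to 1. A call has 1 to 12 rows; each row shifts and turns the commanded pose from where the row before left it, along the tool's axes as they then stand; what a row does not reach is not made up. A row lasts 1/12 s, in which the tool goes at most 41.7 mm and 7.16 degrees, less where a joint would pass 70% of its speed; a pose out of reach is approached as far as the arm can. A call with a number of a shift or a turn outside -1 to 1 is refused whole. A call with a gripper value outside its range is refused whole. OPENING is the opening, from -1 (shut) to 1 (fully open), set as the call begins (- or left out, the last holds). The fingers move at their own pace and stop on an object; the grip force is fixed at half the most. Time passes only in rows, so rows that do not move let the fingers close. It gives the time, the measured TCP pose, the force and the opening at its end, in the units of the state.
- arm.state(): the state, without advancing time (a new reading comes with each control period).
- arm.snapshot(name): name is "side" or "top"; returns a dict with "image" (384x512x3 uint8, red, green, blue), "depth" (384x512 float32, m along the optical axis (not along the pixel's ray), 0 where there is no reading), "mtx" (3x3 intrinsics, pixels), "dist_coeffs" ([k1, k2, p1, p2, k3] as OpenCV has them; the pictures are not rectified), "eye" and "rotation" of the camera in the world. Camera axes: x right, y up, looking along -z (the intrinsics and any distortion apply to the point x, -y, -z); pixel columns grow to the right and rows downward; lengths in m; the calibration is good to about 2 mm. A picture is of the moment at which its call begins.
- arm.finish_job(): hands the job in, once; it reports no verdict.
Trained networks look in a picture, given as the dict that the camera call returned (one of the last four; its "shot" number tells which), for a name from the list of things; names that differ only in an ending like _2 or _b are one class to them, and where a whole thing is asked for, a point or a joint stands for the part that bears it (a point fixed in the world has none). Each returns a list of dicts, best first, with "conf" (0 to 1); they miss things now and then, are a little off and sometimes report something else, mostly with a low value. They report only what shows in the picture. A call takes as long as a camera call.
- arm.outline_of(picture, target): "region" (384x512 bool, what is visible of it) and "rect" ([left, top, width, height] in pixels, round what is visible of it).
The state is a dict: "clock": time; "q": joint angles; "dq": joint speeds; "joint_torque": joint torques, N m; "eef_pos": TCP position; "ee_rot": TCP orientation; "ft_force": force on the tool from outside, world axes, zero at the start; "torque": the same for the moment, N m; "grip_width": opening from 0.0 (shut) to 1.0 (fully open).
Only numpy, scipy, OpenCV 4.12 (cv2) and the standard library are available. Lean on these libraries where they do the work, as an engineer would, in place of code of your own. Each camera call takes 0.05 s, during which the arm holds its last target. There are 200 camera calls.

## Working session

There is one attempt and no reset: what is moved stays moved. The work goes in short steps, Python scripts to look and compute and a shell command to move; the robot and the scene stay as the last step left them, time stands still between calls to the robot, and variables do not carry over. Pictures are saved under pics/ and viewed, about 8 in all and at most 12, crops included, and the job is handed in when it is done.

```bash
mkdir -p pics; cat > h.py <<'E'
import numpy as np, cv2
from rig import arm
def save(s,name,crop=None,scale=1):
    im=s["image"][:,:,::-1]
    if crop: l,t,w,h=crop; im=im[t:t+h,l:l+w]
    cv2.imwrite("pics/"+name,cv2.resize(im,None,fx=scale,fy=scale,interpolation=cv2.INTER_CUBIC))
def rays(s,uv):
    p=cv2.undistortPoints(np.float64(uv).reshape(-1,1,2),s["mtx"],s["dist_coeffs"]).reshape(-1,2)
    d=np.c_[p[:,0],-p[:,1],-np.ones(len(p))]@np.array(s["rotation"]).T
    return np.array(s["eye"]),d
def atz(s,uv,z):
    e,d=rays(s,uv); return e+d*((z-e[2])/d[:,2])[:,None]
def pts(s,mask):
    v,u=np.nonzero(mask&(s["depth"]>0)); e,d=rays(s,np.c_[u,v]); return e+d*s["depth"][v,u][:,None]
E
python3 - <<'E'
from h import *
print(arm.tcp_to_grasp); print(arm.state())
for n in("top","side"):
    s=arm.snapshot(n); save(s,n+"0.png"); print(n,s["eye"],s["rotation"],s["mtx"],s["dist_coeffs"])
    for t in("flat_bar","holddown","knob","needle","mark","foot","end_stop","try_square","tip_box","pliers"):
        for o in arm.outline_of(s,t)[:2]:
            p=pts(s,o["region"])
            print(t,round(o["conf"],2),o["rect"],np.round(np.median(p,0),3) if len(p) else None, np.round(np.percentile(p,[3,97],axis=0),3).tolist() if len(p) else None)
E
```

```text
0.0188
{'clock': 0.0, 'q': array([ 1.24140990e+00,  3.00471332e-01,  1.52157986e+00,  6.14031013e-06,
        1.32070021e+00, -6.65910230e-02]), 'dq': array([-2.20517080e-04, -8.39841778e-05,  5.43220486e-04,  1.68465250e-03,
       -4.12004509e-04, -1.38497304e-04]), 'joint_torque': array([ 1.99947266e-03, -5.31803834e+01, -3.52736521e+01,  7.09479419e-02,
        2.43659428e-02, -8.04113120e-05]), 'eef_pos': array([0.14279092, 0.53086905, 0.20488672]), 'ee_rot': array([ 2.49284057e+00,  1.91084917e+00, -1.51993041e-03]), 'ft_force': array([-0.49575895,  0.14209572, -0.27655104]), 'torque': array([ 0.00852268, -0.02486851, -0.04114592]), 'grip_width': 0.9978350079519622}
top [ 0.42050403 -0.08549055  1.08106856] [ 0.07200977 -0.05661697 -1.59046497] [[491.27822776   0.         246.56090609]
 [  0.         491.27822776 196.75024944]
 [  0.           0.           1.        ]] [-0.15297215  0.          0.          0.          0.        ]Traceback (most recent call last):
  File "<stdin>", line 7, in <module>
  File "h.py", line 14, in pts
    v,u=np.nonzero(mask&(s["depth"]>0)); e,d=rays(s,np.c_[u,v]); return e+d*s["depth"][v,u][:,None]
                                                                        ~^~~~~~~~~~~~~~~~~~~~~~~~~~
ValueError: operands could not be broadcast together with shapes (3,) (579,579)
```

```bash
sed -i 's/np.array(s\["rotation"\]).T/cv2.Rodrigues(np.float64(s["rotation"]))[0].T/' h.py
python3 - <<'E'
from h import *
for n in("top","side"):
    s=arm.snapshot(n); save(s,n+"0.png"); print(n,s["eye"],s["rotation"])
    for t in("flat_bar","holddown","knob","needle","mark","foot","end_stop","try_square","tip_box","pliers"):
        for o in arm.outline_of(s,t)[:2]:
            p=pts(s,o["region"])
            print(t,round(o["conf"],2),o["rect"],np.round(np.median(p,0),3) if len(p) else None, np.round(np.percentile(p,[3,97],axis=0),3).tolist() if len(p) else None)
E
```

```text
top [ 0.42050403 -0.08549055  1.08106856] [ 0.07200977 -0.05661697 -1.59046497]
flat_bar 0.61 [328.9, 117.3, 23.1, 45.6] [ 0.631 -0.286  0.006] [[0.589, -0.308, -0.001], [0.676, -0.263, 0.01]]
holddown 0.62 [192.9, 139.7, 84.2, 57.1] [ 0.561 -0.07   0.029] [[0.514, -0.14, 0.007], [0.623, 0.032, 0.083]]
knob 0.53 [250.3, 163.1, 16.0, 16.8] [ 0.554 -0.103  0.083] [[0.538, -0.118, 0.077], [0.569, -0.087, 0.086]]
needle 0.49 [210.6, 173.9, 2.3, 5.7] [ 0.554 -0.005  0.039] [[0.55, -0.008, 0.037], [0.558, -0.001, 0.043]]
mark 0.37 [211.9, 157.4, 19.9, 9.8] [ 0.586 -0.029  0.046] [[0.579, -0.037, 0.042], [0.594, -0.004, 0.05]]
end_stop 0.26 [328.6, 117.3, 24.3, 44.8] [ 0.634 -0.286  0.006] [[0.591, -0.31, 0.001], [0.676, -0.263, 0.01]]
try_square 0.94 [138.9, 158.8, 45.8, 52.4] [0.554 0.099 0.004] [[0.489, 0.065, -0.001], [0.594, 0.166, 0.019]]
tip_box 0.73 [254.7, 159.1, 15.1, 22.6] [ 0.554 -0.102  0.083] [[0.538, -0.118, 0.047], [0.573, -0.087, 0.086]]
pliers 0.91 [211.5, 249.3, 82.6, 30.1] [ 0.382 -0.087  0.011] [[0.341, -0.166, 0.002], [0.393, -0.007, 0.015]]
pliers 0.55 [135.8, 154.9, 47.6, 55.8] [0.554 0.098 0.004] [[0.489, 0.067, -0.001], [0.594, 0.166, 0.019]]
side [ 0.02061968 -0.80655369  0.43677419] [ 1.13784237 -0.37470595 -0.50855013]
flat_bar 0.75 [343.2, 234.4, 32.4, 9.0] [ 0.644 -0.295  0.008] [[0.609, -0.312, 0.004], [0.676, -0.277, 0.01]]
holddown 0.69 [234.3, 180.2, 67.7, 47.6] [ 0.553 -0.087  0.035] [[0.511, -0.132, 0.004], [0.622, 0.033, 0.086]]
knob 0.62 [267.2, 183.9, 18.4, 11.9] [ 0.549 -0.114  0.079] [[0.538, -0.121, 0.065], [0.57, -0.095, 0.087]]
mark 0.18 [342.7, 233.5, 36.0, 11.9] [ 0.645 -0.295  0.008] [[0.608, -0.315, 0.003], [0.679, -0.278, 0.01]]
try_square 0.56 [207.6, 176.1, 30.3, 17.6] [0.527 0.083 0.011] [[0.487, 0.061, 0.003], [0.594, 0.159, 0.019]]
pliers 0.84 [172.0, 209.0, 52.2, 37.7] [ 0.375 -0.077  0.012] [[0.34, -0.151, 0.001], [0.399, -0.002, 0.015]]
```

View pics/top0.png

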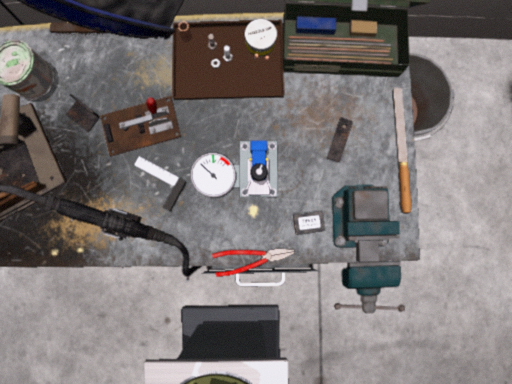

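View pics/side0.png

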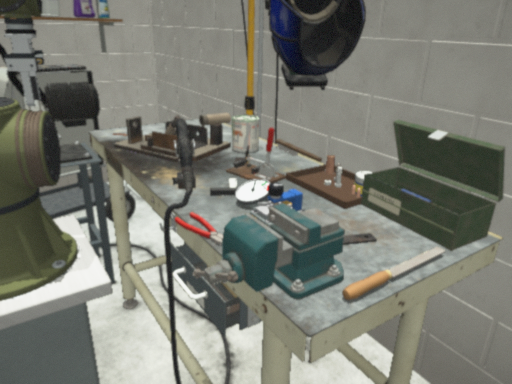

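```bash
python3 - <<'E'
from h import *
s=arm.snapshot("top"); save(s,"top1.png",(185,110,175,130),4.5)
P=pts(s,np.ones((384,512),bool))
# height map max, x 0.2..0.85, y 0.5..-0.45, 5cm cells (cm)
for x in np.arange(.8,.1,-.05):
    print("%.2f"%x,[ (lambda q:int(round(100*np.percentile(q,98))) if len(q) else -9)(P[(abs(P[:,0]-x)<.025)&(abs(P[:,1]-y)<.025)][:,2]) for y in np.arange(.45,-.5,-.05)])
s2=arm.snapshot("side")
P=pts(s2,np.ones((384,512),bool)); print('side')
for x in np.arange(.8,.1,-.05):
    print("%.2f"%x,[ (lambda q:int(round(100*np.percentile(q,98))) if len(q) else -9)(P[(abs(P[:,0]-x)<.025)&(abs(P[:,1]-y)<.025)][:,2]) for y in np.arange(.45,-.5,-.05)])
o=arm.outline_of(s,"flat_bar")[0]
c=np.argwhere(o["region"])[:,::-1]
r=cv2.minAreaRect(np.float32(c)); w=atz(s,cv2.boxPoints(r),.006); print(r,w.round(4),w.mean(0))
o=arm.outline_of(s,"knob")[0]; c=np.argwhere(o["region"])[:,::-1]; print("knob",atz(s,[c.mean(0)],.0835), len(c),c.mean(0))
E
```

```text
0.80 [12, 12, 12, 0, 42, 31, 31, 32, 34, 34, 4, 2, 8, 9, 8, 9, 8, 8, 9]
0.75 [12, 12, 0, 5, 44, 49, 50, 40, 34, 2, 2, 2, 2, 0, 0, 0, 0, 1, 1]
0.70 [14, 15, 1, 5, 5, 1, 51, 49, 47, 45, 0, 0, 0, 0, 0, 1, 0, 2, 2]
0.65 [9, 15, 4, 1, 3, 6, 5, 3, 1, 0, 1, 1, 1, 0, 1, 1, 0, 2, 2]
0.60 [6, 15, 4, 0, 1, 1, 1, 0, 5, 5, 5, 6, 2, 0, 1, 1, 0, 2, 2]
0.55 [11, 16, 9, 0, 0, 0, 0, 2, 4, 4, 4, 9, 1, 0, 0, 1, 1, 2, 2]
0.50 [9, 16, 17, 17, 17, 15, 0, 2, 1, 2, 2, 3, 2, 0, 2, 11, 11, 3, 3]
0.45 [0, 0, 0, 17, 17, 15, 13, 8, 0, 0, 0, 0, 0, 3, 13, 13, 13, 13, 2]
0.40 [0, 0, 0, 0, 0, 3, 9, 7, 4, 1, 1, 1, 1, 0, 12, 13, 13, 2, 0]
0.35 [0, 0, 0, 0, 0, 0, 0, 0, 2, 1, 1, 1, 1, 0, 13, 13, 13, 0, 0]
0.30 [-81, -81, -81, -81, -81, -81, -82, -81, -3, -82, -10, -10, -10, -81, 12, 12, 12, 10, -81]
0.25 [-81, -81, -81, -81, -81, -81, -81, -81, -81, -81, -81, -81, -81, -81, 4, 8, 9, 10, -81]
0.20 [-81, -81, -81, -81, -81, -81, -81, -81, -81, -81, -81, -81, -81, -81, -81, -81, -81, -81, -81]
0.15 [-81, -81, -81, -81, -81, -72, 0, 0, 0, 0, 0, 0, 0, -72, -81, -81, -81, -81, -81]
side
0.80 [12, 12, 12, 46, 48, 50, 49, 32, 34
[... 607 characters left out ...]
, 0, 0, 1, 1, 1, 1, 1, 0, -2, 13, 13, 13, 0]
0.30 [-82, -82, -81, -9, -9, -9, -9, -9, -3, -9, -10, -10, -10, -9, 4, 12, 12, 12, -9]
0.25 [-81, -81, -82, -9, -9, -9, -9, -9, -9, -9, -9, -9, -9, -9, 4, 8, 9, 11, -9]
0.20 [47, -82, -9, -9, -9, -9, -9, -9, -9, -9, -9, -9, -9, -9, -9, -9, -9, -9, -9]
0.15 [47, 47, -9, -9, -9, -9, 0, 0, 0, 24, 0, 0, 0, -9, -9, -9, -9, -9, -9]
((339.54998779296875, 139.35000610351562), (13.281564712524414, 42.69074249267578), 18.434947967529297) [[ 0.5922 -0.2549  0.006 ]
 [ 0.6836 -0.289   0.006 ]
 [ 0.6736 -0.3172  0.006 ]
 [ 0.5823 -0.2827  0.006 ]] [ 0.63290834 -0.28593779  0.006     ]
knob [[ 0.55319616 -0.10241533  0.0835    ]] 265 [258.68679245 171.6754717 ]
```

View pics/top1.png

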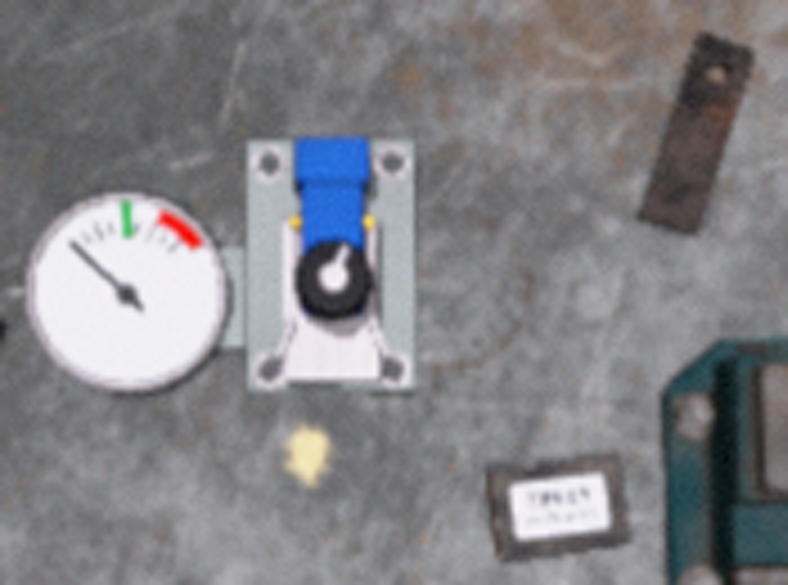

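```bash
python3 - <<'E'
from h import *
s=arm.snapshot("top"); f=lambda L:[(185+x/4.5-.39,110+y/4.5-.39) for x,y in L]
b=atz(s,f([(250,140),(413,140),(413,388),(249,390)]),.010); print("base",b.round(4))
# base local corners (x,y): far-left(79,42) far-right(79,-42) near-right(-46,-42) near-left(-46,42)
L=np.array([(79,42),(79,-42),(-46,-42),(-46,42)])/1e3
M=L-L.mean(0);B=b[:,:2]-b[:,:2].mean(0); th=np.arctan2((M[:,0]*B[:,1]-M[:,1]*B[:,0]).sum(),(M*B).sum())
c,si=np.cos(th),np.sin(th);R=np.array([[c,-si],[si,c]]); print("yaw",np.degrees(th),"origin",b[:,:2].mean(0)-R@L.mean(0), "resid",(B-M@R.T).round(4).tolist())
print("knob",atz(s,f([(334,280)]),.0835),"gauge",atz(s,f([(127,293)]),.052))
print("gauge pred from base",b[:,:2].mean(0)-R@L.mean(0)+R@[0,.098])
w=atz(s,f([(703,32),(755,48),(695,236),(638,218)]),.006); print("bar",w.round(4),w.mean(0)); d=(w[0]+w[1]-w[2]-w[3])/2; print(np.hypot(*d[:2]),np.degrees(np.arctan2(d[1],d[0])))
for n in("top","side"):
    q=arm.snapshot(n);P=pts(q,np.ones((384,512),bool)); V=P[(P[:,1]<-.2)&(P[:,1]>-.45)&(P[:,0]<.6)&(P[:,0]>.3)]
    for z in(.03,.07,.09,.11): v=V[V[:,2]>z]; print(n,z,v[:,0].max().round(3),v[:,1].min().round(3),v[:,1].max().round(3))
    o=arm.outline_of(q,"flat_bar")[0]; p=pts(q,o["region"]); print("barz",np.percentile(p[:,2],[10,50,90]).round(4),p.mean(0))
    o=arm.outline_of(q,"knob")[0]; p=pts(q,o["region"]); print("knobz",np.percentile(p[:,2],[10,50,90]).round(4),p.mean(0))
E
```

```text
base [[ 0.6329 -0.0643  0.01  ]
 [ 0.6312 -0.1444  0.01  ]
 [ 0.5089 -0.1412  0.01  ]
 [ 0.5096 -0.0614  0.01  ]]
yaw -1.2430874846314726 origin [ 0.55417557 -0.10246892] resid [[-0.0011, -0.0021], [-0.001, 0.0018], [0.0016, 0.0023], [0.0005, -0.002]]
knob [[ 0.55286648 -0.10270555  0.0835    ]] gauge [[ 0.55302692 -0.00596074  0.052     ]]
gauge pred from base [ 0.55630161 -0.00449198]
bar [[ 0.6842 -0.2909  0.006 ]
 [ 0.6757 -0.3168  0.006 ]
 [ 0.5815 -0.2825  0.006 ]
 [ 0.5909 -0.2546  0.006 ]] [ 0.63308621 -0.28621383  0.006     ]
0.10019659419068222 -20.626556884682998
top 0.03 0.52 -0.377 -0.204
top 0.07 0.52 -0.377 -0.269
top 0.09 0.52 -0.377 -0.269
top 0.11 0.507 -0.377 -0.27
barz [0.0031 0.0057 0.0084] [ 0.63352403 -0.28603961  0.00567809]
knobz [0.0806 0.0831 0.0853] [ 0.55358992 -0.10120003  0.08272915]
side 0.03 0.521 -0.379 -0.272
side 0.07 0.521 -0.379 -0.272
side 0.09 0.521 -0.379 -0.272
side 0.11 0.51 -0.379 -0.272
barz [0.0047 0.0082 0.0094] [ 0.6440037  -0.29534222  0.00765511]
knobz [0.0696 0.081  0.0862] [ 0.54912461 -0.11127519  0.07936923]
```

```bash
python3 -m jog '0 0 -1 0; 0 0 -1 0; 0 0 -0.5 0;-0.9 0.3 0 0;-0.9 0.3 0 0;-0.9 0.3 0 0;-0.9 0.3 0 0;-0.9 0.3 0 0;-0.9 0.3 0 0;0 0 0 0'
```

```text
clock: 2.58
eef_pos: [0.1561, 0.3001, 0.3062]
ee_rot: [-2.494, -1.909, -0.004]
ft_force: [-0.5, 0.3, 0.2]
grip_width: 1.001
```

```bash
python3 -m jog '-0.55 0.72 0 0;-0.55 0.72 0 0;-0.55 0.72 0 0;-0.55 0.72 0 0;-0.55 0.72 0 0;-0.55 0.72 0 0;-0.55 0.72 0 0;-0.55 0.72 0 0;-0.55 0.72 0 0;-0.55 0.72 0 0;-0.55 0.72 0 0;-0.55 0.72 0 0'; python3 -m jog '-0.55 0.72 0 0;-0.55 0.72 0 0;-0.55 0.72 0 0;-0.55 0.72 0 0;-0.55 0.72 0 0;-0.55 0.72 0 0;-0.55 0.72 0 0;-0.55 0.72 0 0;0 0 0 0.96;0 0 0 0;0 0 0 0'
```

```text
clock: 3.58
eef_pos: [0.4225, -0.0427, 0.3054]
ee_rot: [2.494, 1.91, 0.0]
ft_force: [0.3, 0.8, 1.0]
grip_width: 1.0
clock: 4.5
eef_pos: [0.5984, -0.2704, 0.3049]
ee_rot: [-2.58, -1.792, 0.0]
ft_force: [0.2, 0.1, 0.5]
grip_width: 1.0
```

```bash
python3 -m jog '-0.07 0.07 1 0;0 0 1 0;0 0 1 0;0 0 1 0;0 0 1 0;0 0 1 0;0 0 0.4 0;0 0 0 0;0 0 0 0' 0.28; python3 - <<'E'
from h import *
s=arm.snapshot("side"); save(s,"side1.png",(220,120,180,140),4)
print(arm.state()["eef_pos"])
E
```

```text
clock: 5.25
eef_pos: [0.6001, -0.2737, 0.0506]
ee_rot: [2.58, 1.792, 0.001]
ft_force: [0.2, -0.4, 1.3]
grip_width: 0.638
[ 0.60073242 -0.27418385  0.05192286]
```

View pics/side1.png

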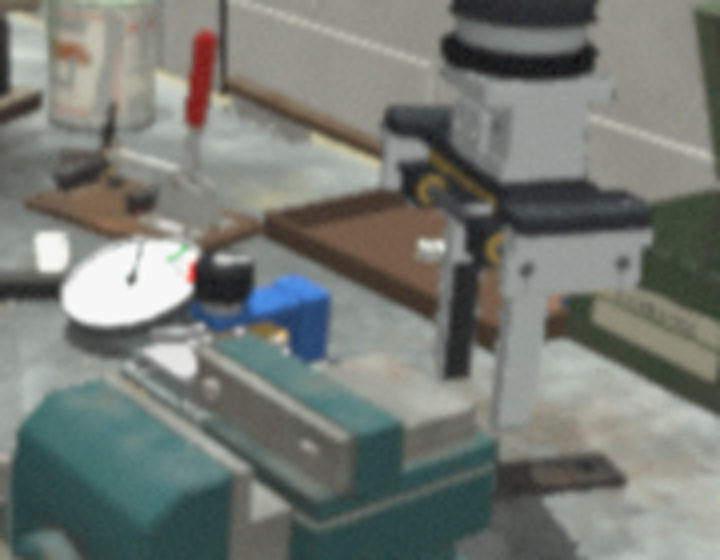

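Picture: the fingers (crop px 455–520, 260–430) hang above the bar's near end (500, 475), clear of the vise. Descending and gripping.

```bash
python3 -m jog '0 0 0.4 0;0 0 0.4 0;0 0 0.3 0;0 0 0.1 0;0 0 0 0;0 0 0 0'; python3 -m jog '0 0 0 0;0 0 0 0;0 0 0 0;0 0 0 0;0 0 0 0;0 0 0 0;0 0 0 0;0 0 0 0' -1
```

```text
clock: 5.8
eef_pos: [0.6004, -0.2745, 0.0027]
ee_rot: [2.581, 1.789, 0.001]
ft_force: [0.1, 0.2, -0.1]
grip_width: 0.639
clock: 6.47
eef_pos: [0.5999, -0.2744, 0.0016]
ee_rot: [2.582, 1.789, 0.0]
ft_force: [-0.2, 0.5, 2.6]
grip_width: 0.313
```

```bash
python3 -m jog '0 0 -0.5 0;0 0 -0.9 0;0 0 -0.9 0;0 0 -0.9 0;0 0 -0.8 0;0 0 0 0'; python3 -m jog '0.3 -0.76 0 0;0.3 -0.76 0 0;0.3 -0.76 0 0;0.3 -0.76 0 0;0.3 -0.76 0 0;0.3 -0.76 0 0;0.3 -0.76 0 0;0.3 -0.76 0 0;0 0 0 -0.85;0 0 0 -0.85;0 0 0 -0.85;0 0 0 -0.85'; python3 -m jog '0 0 0 0;0 0 0 0'
python3 - <<'E'
from h import *
s=arm.snapshot("top"); save(s,"top2.png",(200,120,110,130),5); print(arm.state()["eef_pos"],arm.state()["ft_force"])
for o in arm.outline_of(s,"flat_bar")[:1]:
  print(o["conf"],o["rect"]); p=pts(s,o["region"]); print(p.mean(0))
# platform floor height around (hd x -38..-20, y +-10)
P=pts(s,np.ones((384,512),bool)); m=(abs(P[:,0]-.526)<.008)&(abs(P[:,1]+.102)<.012); print(np.percentile(P[m,2],[10,50,90]))
E
```

```text
clock: 6.97
eef_pos: [0.6018, -0.2753, 0.1688]
ee_rot: [2.575, 1.784, 0.007]
ft_force: [0.1, 0.0, -1.2]
grip_width: 0.309
clock: 7.97
eef_pos: [0.4056, -0.0988, 0.1611]
ee_rot: [-2.237, -2.205, 0.0]
ft_force: [0.6, -1.0, -1.3]
grip_width: 0.313
clock: 8.13
eef_pos: [0.4057, -0.099, 0.1611]
ee_rot: [-2.245, -2.197, 0.0]
ft_force: [0.6, -0.6, -0.8]
grip_width: 0.311
[ 0.40569364 -0.09899827  0.16113279] [-0.75035389 -0.11676767 -1.25945313]
0.79 [253.0, 198.5, 11.8, 22.0]
[ 0.47408953 -0.09933353  0.16447797]
[0.02381768 0.02623431 0.02852789]
```

View pics/top2.png

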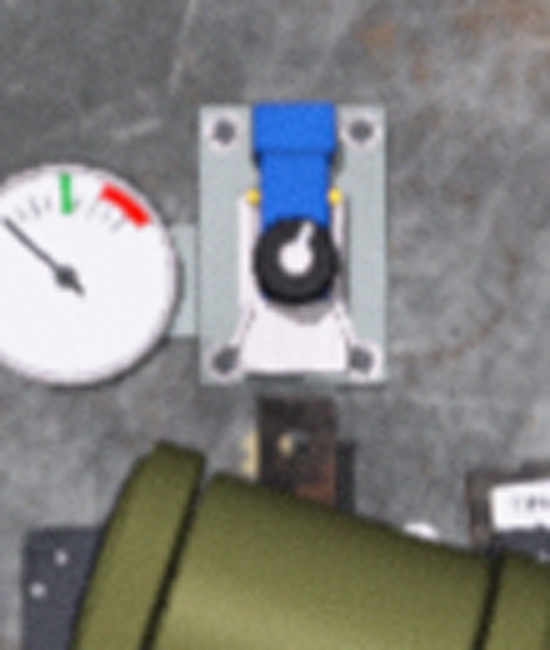

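```bash
python3 - <<'E'
from h import *
s=arm.snapshot("top"); f=lambda L:[(200+x/5-.4,120+y/5-.4) for x,y in L]
b=atz(s,f([(224,131),(361,131),(224,358),(362,358)]),.012)[:,:2]; print(b.round(4)); 
for i,j in((2,0),(3,1)): d=b[i]-b[j]; print(np.degrees(np.arctan2(-d[1],-d[0])))
for i,j in((0,1),(2,3)): d=b[i]-b[j]; print(np.degrees(np.arctan2(d[1],d[0]))-90)
print("bolt mid",b.mean(0))
print("plat front",atz(s,f([(242,372),(347,372)]),.026).round(4),"edges rear",atz(s,f([(240,200),(350,200)]),.026).round(4))
print("knob",atz(s,f([(295,258)]),.0835),"barfront",atz(s,f([(262,400),(335,400)]),.165).round(4))
E
```

```text
[[ 0.6209 -0.0734]
 [ 0.6197 -0.1339]
 [ 0.5204 -0.0714]
 [ 0.5191 -0.1318]]
-1.133345964710052
-1.2008451738942427
-1.2284343831371416
-1.2101627951793859
bolt mid [ 0.57001732 -0.10262364]
plat front [[ 0.5128 -0.0793  0.026 ]
 [ 0.5119 -0.1245  0.026 ]] edges rear [[ 0.5878 -0.0799  0.026 ]
 [ 0.5868 -0.1277  0.026 ]]
knob [[ 0.55418093 -0.10225993  0.0835    ]] barfront [[ 0.49   -0.0874  0.165 ]
 [ 0.4894 -0.1146  0.165 ]]
```

```bash
python3 -m jog '-0.01 0 0.5 0;0 0 0.9 0;0 0 0.9 0;0 0 0.6 0;0 0 0.3 0;0 0 0.11 0;0 0 0 0;0 0 0 0'
```

```text
clock: 8.95
eef_pos: [0.4063, -0.0996, 0.0297]
ee_rot: [2.242, 2.199, 0.001]
ft_force: [-0.2, 0.4, -1.5]
grip_width: 0.313
```

```bash
python3 -m jog '0 0.3 0.02 0;0 0.3 0 0;0 0.3 0 0;0 0.3 0 0;0 0 0 0'; python3 -m jog '0 0.2 0 0;0 0.2 0 0;0 0.2 0 0;0 0.2 0 0;0 0 0 0'
```

```text
clock: 9.37
eef_pos: [0.4561, -0.1007, 0.0297]
ee_rot: [2.24, 2.198, 0.003]
ft_force: [1.5, 0.8, -2.0]
grip_width: 0.313
clock: 9.78
eef_pos: [0.4872, -0.101, 0.0284]
ee_rot: [2.241, 2.2, 0.001]
ft_force: [1.1, -0.4, -1.4]
grip_width: 0.308
```

```bash
python3 -m jog '0 0.08 0 0;0 0.08 0 0;0 0.04 0 0;0 0 0 0;0 0 0 0'; python3 -m jog '0 0.015 0 0;0 0.015 0 0;0 0 0 0;0 0 0 0'; python3 -m jog '0 0.015 0 0;0 0.015 0 0;0 0 0 0;0 0 0 0'
```

```text
clock: 10.2
eef_pos: [0.4938, -0.1011, 0.0282]
ee_rot: [-2.242, -2.2, 0.0]
ft_force: [-0.8, 0.1, -1.2]
grip_width: 0.311
clock: 10.53
eef_pos: [0.4951, -0.1011, 0.0283]
ee_rot: [2.242, 2.2, 0.0]
ft_force: [0.1, -0.0, -1.5]
grip_width: 0.314
clock: 10.87
eef_pos: [0.4963, -0.1011, 0.0282]
ee_rot: [2.242, 2.2, 0.0]
ft_force: [-0.0, -0.2, -0.6]
grip_width: 0.312
```

```bash
python3 -m jog '0 0.015 0 0;0 0.01 0 0;0 0 0 0;0 0 0 0'; python3 -m jog '0 0.015 0 0;0 0.01 0 0;0 0 0 0;0 0 0 0'
```

```text
clock: 11.2
eef_pos: [0.4973, -0.1012, 0.0282]
ee_rot: [2.242, 2.2, 0.0]
ft_force: [-0.7, -0.9, -0.9]
grip_width: 0.311
clock: 11.53
eef_pos: [0.4982, -0.1012, 0.0282]
ee_rot: [-2.242, -2.2, 0.0]
ft_force: [-1.2, -1.2, -0.5]
grip_width: 0.313
```

```bash
python3 -m jog '0 0.0125 0 0;0 0 0 0;0 0 0 0'; python3 -m jog '0 0.0125 0 0;0 0 0 0;0 0 0 0'
```

```text
clock: 11.78
eef_pos: [0.4983, -0.1011, 0.028]
ee_rot: [-2.242, -2.2, 0.001]
ft_force: [-4.5, -0.6, -2.2]
grip_width: 0.311
clock: 12.03
eef_pos: [0.4983, -0.1011, 0.0278]
ee_rot: [-2.241, -2.199, 0.002]
ft_force: [-7.2, -1.3, -1.1]
grip_width: 0.313
```

```bash
python3 -m jog '0 -0.01 0.012 0;0 0 0 0;0 0 0 0'; python3 -m jog '0 0 0 0;0 0 0 0;0 0 0 0;0 0 0 0' 0.1
```

```text
clock: 12.28
eef_pos: [0.4983, -0.1011, 0.0276]
ee_rot: [-2.241, -2.2, 0.001]
ft_force: [-6.3, -0.5, 0.6]
grip_width: 0.31
clock: 12.62
eef_pos: [0.4992, -0.1012, 0.028]
ee_rot: [2.242, 2.2, 0.001]
ft_force: [0.2, 0.2, -0.1]
grip_width: 0.539
```

```bash
python3 -m jog '0 0 -0.3 0;0 0 -0.9 0;0 0 -0.9 0;0 0 -0.9 0;0 0 -0.5 0;0 0 0 0;0 0 0 0' 0.28
python3 - <<'E'
from h import *
print(arm.state()["eef_pos"],arm.state()["grip_width"],arm.state()["q"])
s=arm.snapshot("side"); save(s,"side2.png",(220,160,110,80),7)
s=arm.snapshot("top"); save(s,"top3.png",(200,130,100,80),7)
a=cv2.imread("pics/side2.png");b=cv2.imread("pics/top3.png")
cv2.imwrite("pics/c3.png",cv2.resize(np.vstack([a[:, :700],b]),None,fx=.53,fy=.53))
E
```

```text
clock: 13.2
eef_pos: [0.4993, -0.1013, 0.1685]
ee_rot: [2.241, 2.199, 0.002]
ft_force: [0.2, 0.3, -1.2]
grip_width: 0.641
[ 0.49925654 -0.10126066  0.16854544] 0.6407429579910138 [-2.72036088e-01  2.42879667e-01  1.68260437e+00  3.92641611e-05
  1.21372765e+00 -1.82409608e+00]
```

View pics/c3.png

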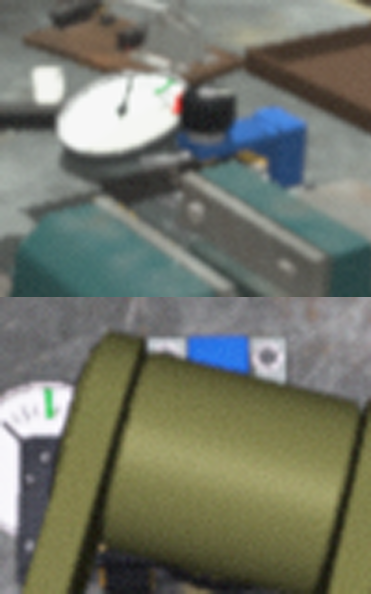

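Side view: the bar lies in the nest with the needle at rest; the arm covers the top view. On to the knob.

```bash
python3 -m jog '0 0.68 0 0;0 0.69 0 0;0 0 0 -0.93;0 0 0 -0.93;0 0 0 -0.93;0 0 0 -0.93;0 0 0 -0.93;0 0 0 -0.93;0 0 0 -0.93;0 0 0 0;0 0 0 0'; python3 - <<'E'
from h import *
st=arm.state();print(st["q"]); R=cv2.Rodrigues(st["ee_rot"])[0]; print((R.T@(np.array([.554,-.1024,.0605])-st["eef_pos"])/.04).round(3))
E
```

```text
clock: 14.22
eef_pos: [0.5533, -0.1021, 0.1666]
ee_rot: [-1.424, -2.798, 0.001]
ft_force: [0.4, 0.5, 0.2]
grip_width: 0.641
[-2.47653152e-01  3.62592104e-01  1.53064457e+00  1.52087644e-05
  1.25019760e+00 -2.44770759e+00]
[-0.02   0.014  2.652]
```

```bash
python3 -m jog '0 0 0.5 0;-0.02 0.015 0.9 0;0 0 0.8 0;0 0 0.3 0;0 0 0.13 0;0 0 0 0;0 0 0 0'; python3 -m jog '0 0 0 0;0 0 0 0;0 0 0 0;0 0 0 0;0 0 0 0;0 0 0 0' -1; python3 - <<'E'
from h import *
print(arm.state()["torque"])
E
```

```text
clock: 14.8
eef_pos: [0.5553, -0.1027, 0.064]
ee_rot: [1.421, 2.8, 0.001]
ft_force: [-0.3, 1.0, 0.5]
grip_width: 0.641
clock: 15.3
eef_pos: [0.5552, -0.1031, 0.0632]
ee_rot: [1.42, 2.8, -0.0]
ft_force: [3.1, -4.9, 2.3]
grip_width: 0.373
[-0.68789349 -0.40960174 -0.05265776]
```

```bash
python3 -m jog '-0.01 0 0 0.5;0 0 0 0.9;0 0 0 0.9;0 0 0 0.9;0 0 0 0.9;0 0 0 0.9;0 0 0 0.9;0 0 0 0.9;0 0 0 0.9;0 0 0 0.9;0 0 0 0.9;0 0 0 0.5'; python3 - <<'E'
from h import *
print(arm.state()["torque"],arm.state()["q"][5])
E
python3 -m jog '0 0 0 0.5;0 0 0 0.9;0 0 0 0.9;0 0 0 0.9;0 0 0 0.9;0 0 0 0.9;0 0 0 0.9;0 0 0 0.9;0 0 0 0.9;0 0 0 0.5;0 0 0 0;0 0 0 0'; python3 - <<'E'
from h import *
print(arm.state()["torque"],arm.state()["q"][5])
s=arm.snapshot("side"); save(s,"side3.png",(225,165,70,50),7)
s=arm.snapshot("top"); save(s,"top4.png",(180,140,70,70),7)
a=cv2.imread("pics/side3.png");b=cv2.imread("pics/top4.png")
cv2.imwrite("pics/c4.png",np.vstack([a,b])[:, :490])
E
```

```text
clock: 16.3
eef_pos: [0.5554, -0.1036, 0.0633]
ee_rot: [2.593, 1.77, 0.001]
ft_force: [2.1, -5.1, 2.3]
grip_width: 0.378
[-1.09376906 -0.22905762  0.03942161] -1.4460847276553779
clock: 17.3
eef_pos: [0.5551, -0.1038, 0.0632]
ee_rot: [3.083, 0.597, 0.001]
ft_force: [-0.6, -7.6, 3.7]
grip_width: 0.372
[-1.42584935  0.19817725 -0.06921442] -0.6306532183119985
```

```bash
python3 -c "
import cv2;a=cv2.imread('pics/c4.png');print(a.shape);cv2.imwrite('pics/c4.png',cv2.resize(a,None,fx=.7,fy=.7))"
```

```text
(840, 490, 3)
```

View pics/c4.png

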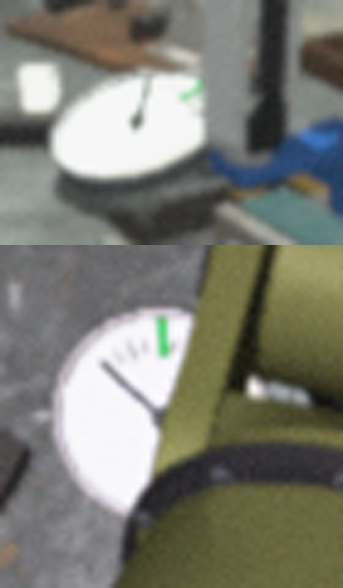

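```bash
cat > g.py <<'E'
from h import *
def gauge(s,im=None):
    im=s["image"] if im is None else im
    v,u=np.mgrid[150:200,190:236]; uv=np.c_[u.ravel(),v.ravel()]
    C=atz(s,[(212.8,174.7)],.05)[0,:2]; W=atz(s,uv,.05)[:,:2]-C
    r=np.hypot(*W.T); a=np.arctan2(W[:,1],W[:,0])  # ccw from +x; clockwise deflection = decreasing
    p=im[uv[:,1],uv[:,0]].astype(float); R,G,B=p.T
    w=np.clip(G-np.maximum(R,B)-25,0,None)*(r<.046)*(r>.02)
    g=(w*a).sum()/w.sum() if w.sum()>50 else None
    # needle: darkest ray between r 10..30 mm
    L=p.max(1); best=[]
    for t in np.arange(-.6,1.4,.01):
        q=C+np.outer(np.linspace(.012,.031,20),[np.cos(t),np.sin(t)])
        d=np.hypot(q[:,None,0]-C[0]-W[None,:,0],q[:,None,1]-C[1]-W[None,:,1]); k=np.exp(-(d/.0013)**2)
        best.append((((k@L)/k.sum(1)).mean(),t))
    best=np.array(best); i=best[:,0].argmin(); sl=best[max(0,i-6):i+7]; ww=sl[:,0].max()-sl[:,0]
    n=(ww*sl[:,1]).sum()/ww.sum()
    return g,n,best[i,0]
if __name__=="__main__":
    s=arm.snapshot("top"); g,n,m=gauge(s); st=arm.state()
    print("mark-ang",g,"needle-ang",n,"dark",m,"short by",None if g is None else n-g)
    print("q6",st["q"][5],"F",st["ft_force"].round(1),"T",st["torque"].round(2),st["clock"])
    if __import__("sys").argv[1:]: print("initial",gauge(s,cv2.imread("pics/top0.png")[:,:,::-1]))
E
python3 g.py 1; python3 -m jog '0 0.015 0 0.4;0 0 0 0.8;0 0 0 0.8;0 0 0 0.8;0 0 0 0.4;0 0 0 0;0 0 0 0'; python3 g.py
```

```text
mark-ang -0.008841305006340474 needle-ang -0.5790760703938156 dark 119.78343552384558 short by -0.5702347653874751
q6 -0.6309877737595223 F [-0.4 -7.8  3.8] T [-1.5   0.15 -0.1 ] 17.45
initial (np.float64(-0.008500387116048443), np.float64(0.8351033423398587), np.float64(156.28430042729462))
clock: 18.03
eef_pos: [0.5549, -0.1039, 0.0632]
ee_rot: [3.139, 0.098, -0.0]
ft_force: [-3.4, -5.0, 6.3]
grip_width: 0.372
mark-ang -0.00972538842536781 needle-ang -0.5799870894345709 dark 120.95526253173735 short by -0.570261701009203
q6 -0.3118530586399477 F [-3.1 -4.9  5.4] T [-0.93  0.72 -0.05] 18.0833
```

```bash
sed -i 's/arange(-.6,1.4/arange(-.2,1.2/' g.py; python3 g.py 1; python3 -m jog '0 0 0 0.4;0 0 0 0.8;0 0 0 0.8;0 0 0 0.4;0 0 0 0;0 0 0 0'; python3 g.py
```

```text
mark-ang -0.009350656007724448 needle-ang 0.7218257449588034 dark 152.86652320555908 short by 0.7311764009665278
q6 -0.31190496721627287 F [-4.  -4.5  6.9] T [-0.88  0.78 -0.1 ] 18.1333
initial (np.float64(-0.008500387116048443), np.float64(0.8351033423398588), np.float64(156.28430042729465))
clock: 18.63
eef_pos: [0.5548, -0.1039, 0.0632]
ee_rot: [3.128, -0.278, -0.0]
ft_force: [-4.2, -5.1, 7.0]
grip_width: 0.374
mark-ang -0.008947654718863584 needle-ang 0.5515654331373232 dark 161.8985644005088 short by 0.5605130878561868
q6 -0.07183000011148946 F [-5.1 -3.7  6.6] T [-0.89  0.92 -0.04] 18.6833
```

```bash
python3 -m jog '-0.01 0.005 0 0.4;0 0 0 0.8;0 0 0 0.8;0 0 0 0.8;0 0 0 0.8;0 0 0 0.8;0 0 0 0.6;0 0 0 0;0 0 0 0'; python3 g.py
```

```text
clock: 19.43
eef_pos: [0.5545, -0.1039, 0.0632]
ee_rot: [2.962, -1.044, 0.0]
ft_force: [-3.7, -2.9, 5.9]
grip_width: 0.373
mark-ang -0.005621281305512019 needle-ang 0.1930499419009346 dark 166.16324234678308 short by 0.19867122320644662
q6 0.42776503812629585 F [-3.7 -2.8  5.3] T [-0.59  0.75 -0.05] 19.4833
```

```bash
python3 -m jog '0 0 0 0.5;0 0 0 0.8;0 0 0 0.7;0 0 0 0;0 0 0 0'; python3 g.py; python3 -c "
from h import *
save(arm.snapshot('top'),'top5.png',(185,145,60,55),10)"
```

```text
clock: 19.9
eef_pos: [0.5545, -0.1038, 0.0632]
ee_rot: [2.843, -1.335, 0.0]
ft_force: [-4.0, -2.0, 6.6]
grip_width: 0.373
mark-ang -0.01052450211718412 needle-ang 0.03660158603718317 dark 146.6343166047813 short by 0.04712608815436729
q6 0.6278047793276543 F [-3.5 -3.   6.6] T [-0.52  0.87 -0.11] 19.95
```

View pics/top5.png

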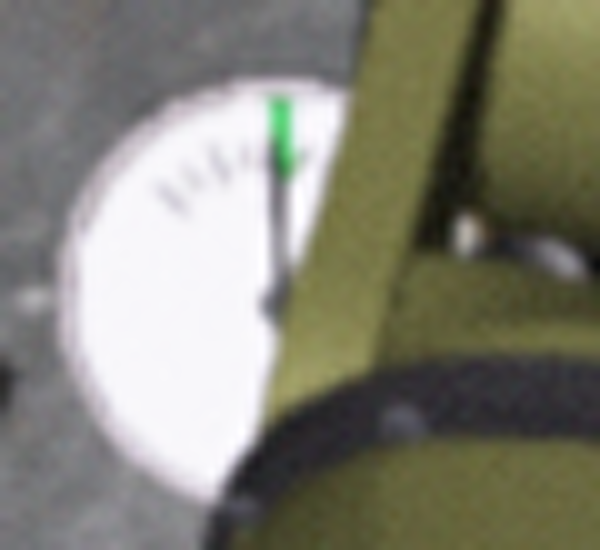

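The needle tip (≈278,155) is just left of the green mark (284,140), about 0.05 rad short, matching the measurement. One small turn, then release and look.

```bash
python3 -m jog '0 0 0 0.35;0 0 0 0.3;0 0 0 0;0 0 0 0'; python3 g.py; python3 -m jog '0 0 0 0;0 0 0 0;0 0 0 0;0 0 0 0;0 0 0 0' 0.28;  python3 -m jog '0 0 -0.2 0;0 0 -0.6 0;0 0 -0.9 0;0 0 -0.9 0;0 0 0 0'; python3 g.py
```

```text
clock: 20.33
eef_pos: [0.5545, -0.1038, 0.0632]
ee_rot: [2.799, -1.426, 0.0]
ft_force: [-3.8, -2.1, 7.1]
grip_width: 0.375
mark-ang -0.003846043914610658 needle-ang -0.01597307692281444 dark 144.47586895955578 short by -0.01212703300820378
q6 0.6927133855179083 F [-4.6 -1.6  6.6] T [-0.44  0.89 -0.05] 20.3833
clock: 20.8
eef_pos: [0.5546, -0.1034, 0.0625]
ee_rot: [2.8, -1.425, -0.0]
ft_force: [0.4, -0.3, -0.2]
grip_width: 0.633
clock: 21.22
eef_pos: [0.557, -0.104, 0.1742]
ee_rot: [-2.797, 1.424, -0.016]
ft_force: [0.6, 0.5, 0.6]
grip_width: 0.639
mark-ang None needle-ang -0.1542054126438695 dark 132.35741086509853 short by None
q6 0.6925776310103301 F [-0.9  0.2 -0.4] T [-0.05  0.08 -0.04] 21.2667
```

```bash
python3 -m jog '0 0 -0.9 0;0 0 -0.9 0;0 0 -0.9 0;0.26 0.85 0 0;0.26 0.85 0 0;0.26 0.85 0 0;0.26 0.85 0 0;0.26 0.85 0 0;0.26 0.85 0 0;0.26 0.85 0 0;0 0 0 0;0 0 0 0'; python3 g.py;  python3 -c "
from h import *
s=arm.snapshot('top');save(s,'top6.png',(185,130,100,90),8)
for t in('flat_bar','try_square','pliers','tip_box'):
  for o in arm.outline_of(s,t)[:1]: print(t,o['conf'],o['rect'])"
```

```text
clock: 22.27
eef_pos: [0.404, -0.3032, 0.274]
ee_rot: [-2.797, 1.429, 0.002]
ft_force: [0.3, -0.3, -0.1]
grip_width: 0.639
mark-ang -0.0039021182990951874 needle-ang -0.01539692822512761 dark 140.5398679195219 short by -0.011494809926032423
q6 0.22899195001074324 F [-0.1  0.8 -0.1] T [-0.03  0.07  0.02] 22.3167
flat_bar 0.8 [250.8, 178.7, 13.1, 28.0]
try_square 0.75 [136.5, 157.1, 48.9, 51.0]
pliers 0.91 [212.2, 250.6, 84.0, 31.0]
tip_box 0.86 [290.7, 209.4, 35.5, 22.3]
```

View pics/top6.png

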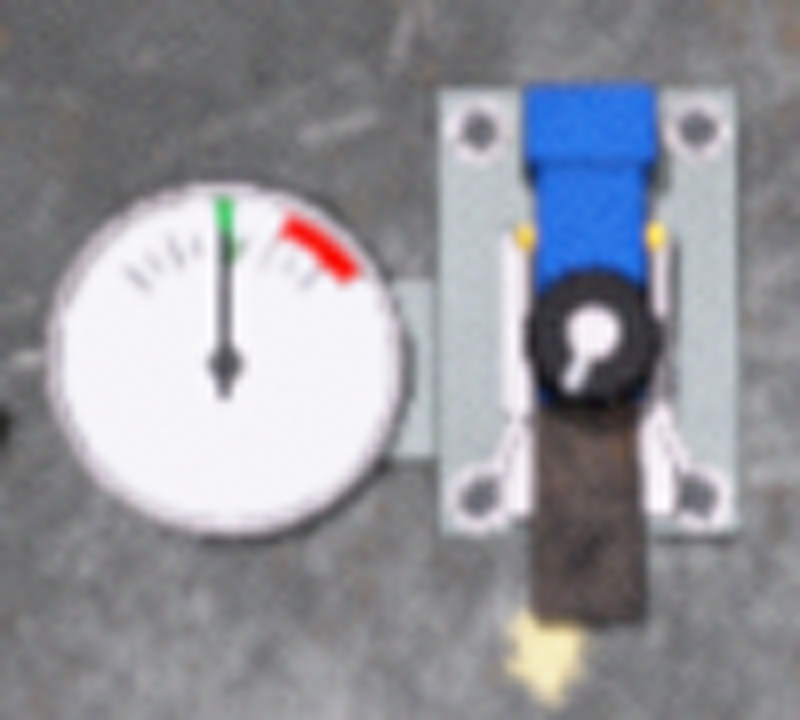

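```bash
python3 -c "
from h import *
s=arm.snapshot('top')
print(atz(s,[(258.3,207.5)],.030), 'floor front',atz(s,[(185+660/8-.4,130+516/8-.4)],.024), 'knob',atz(s,[(185+593/8-.4,130+338/8-.4)],.0835))"
```

```text
[[ 0.48299253 -0.10076667  0.03      ]] floor front [[ 0.51192595 -0.12049504  0.024     ]] knob [[ 0.55283446 -0.10248536  0.0835    ]]
```

```bash
python3 -c "
from rig import arm
print(arm.finish_job())"
```

```text
the job is handed in; nothing more can be done
None
```

The bar is in the nest against the end stop and clamped with the needle on the green mark. I handed the job in at about 22 s on the robot's clock; no verdict came back.

- **Bar and stop:** I slid the bar in until it met the brass stop. The push rose from about 1 N to 7 N while the arm stopped advancing, well under the 20 N limit. In the last picture the bar's outer end is at x = 0.483 m, the same as when it touched. It sticks out 28.9 mm by the camera against the nominal 28 mm, which is within the 2 mm calibration.
- **Clamping:** I turned the knob about 3.1 rad clockwise in one grip and let go. With the arm clear, the needle reads 0.01 rad past the mark, far from the red sector, which starts 0.4 rad past it. It did not move when I released the knob.
- **Bystanders:** The try square and pliers were found within about 3 pixels of where they started, and I never went near them. The network missed the tip box in the first pictures, so I could only compare it by eye. It looks to be where it was.
- **Small deviations:** Gripping the knob slightly off centre put up to about 8 N of side load on the wrist, which I partly corrected as I turned. My needle reader was wrong twice, when the arm covered part of the gauge. I narrowed its search range, and the later readings agreed with the pictures.

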